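Screw the pouring head onto the dispenser so its beak faces the cup

ROBOT

A 7-joint arm with a two-finger parallel gripper is mounted at the origin on a cart in front of the work surface, level with it; the furniture and walls round the work are solid. World frame = base frame: x ahead of the robot, y to its left, z up, the work surface at z = 0. Lengths are in m, angles in rad, forces in N, time in s.
With the tool pointing down it reaches from about 0.425 to 0.925 m from the base axis. Payload 6.8 kg.
Tool frame: the origin (TCP) lies between the finger pads; the fingertips stand 11 mm ahead of it and the grasp point (between the pads) lies 8 mm behind it; z points along the fingers, y is the line along which they close (so a half turn about z gives the same grasp; the last joint's range is limited). The gripper opens to 85 mm and grips with 20 to 120 N. Pads are 22 mm wide; open, the fingers measure 114 mm over their backs; the gripper's body (76 mm by 85 mm) begins 54 mm behind the grasp point. The pads swing forward as they close: fully open they stand 13 mm farther back than shut.
Start: joints at [1.09, 0.477, 0.022, 1.555, -0.011, 1.109, -0.083], TCP at [0.246, -0.629, 0.242] pointing down, gripper open.
Joint ranges: [-2.96, 2.96], [-0.34, 2.1], [-1.41, 1.46], [0.24, 2.44], [-1.37, 4.51], [0.17, 1.92], [-2.96, 2.96]. Speed limits (rad/s): [2.39, 2.39, 3.14, 3.14, 3.14, 3.14, 3.14].

INTERFACE

Orientations are given as a rotation vector (axis times angle).
In Python, from bench import r gives the robot as it stands.
- The arm moves only by the tool send_rows, never from a script. Its argument "deltas" is a list of rows, each an object of numbers: "dx", "dy", "dz": the shift along the world's x, y, z in mm; "rx", "ry", "rz": the turn, a rotation vector about the world's x, y, z in degrees. A call has 1 to 5 rows; each row is the pose to reach, as a shift and turn from the pose commanded when the call began; what a row does not reach only later rows make up. A row lasts 1/12 s, in which the tool goes at most 41.7 mm and 7.16 degrees, less where a joint would pass 70% of its speed; a pose out of reach is approached as far as the arm can. A call with a gripper value outside its range is refused whole. "jaw" is the finger opening in mm, from 0 to 85.4, set as the call begins (left out, the last holds). The fingers move at their own pace and stop on an object; "newtons" is the grip in N (left out, the last holds). Time passes only in rows, so rows that repeat a pose let the fingers close. It gives the time, the measured TCP pose, the force, the opening and the grip force at its end, in the units of the state.
- r.get_obs(): the state, without advancing time (a new reading comes with each control period).
- r.grab_frame(name): name is "side" or "top"; returns a dict with "frame" (384x512x3 uint8, blue, green, red), "z_map" (384x512 float32, m along the optical axis (not along the pixel's ray), 0 where there is no reading), "vertical_fov" (degrees; the focal length in pixels is half the picture's height over the tangent of half this angle, whatever the lens; pixels are square), "cx", "cy" (the principal point, pixels), "distortion" ([k1, k2, p1, p2, k3] as OpenCV has them; the pictures are not rectified), "xyz" and "orientation" of the camera in the world. Camera axes: x right, y down, z forward; pixel columns grow to the right and rows downward; lengths in m; the calibration is good to about 2 mm. A picture is of the moment at which its call begins.
- r.hand_in(): hands the job in; it is judged then, once.
The state is a dict: "clock": time; "joints": joint angles; "qvel": joint speeds; "tau": joint torques, N m; "tcp_pos": TCP position; "orientation": TCP orientation; "contact_force": force on the tool from outside, world axes, zero at the start; "moment": the same for the moment, N m; "grip_width": finger opening in m; "gripper_force": force on a finger pad.
Only numpy, scipy, OpenCV 4.12 (cv2) and the standard library are available. Lean on these libraries where they do the work, as an engineer would, in place of code of your own. Each camera call takes 0.05 s, during which the arm holds its last target. There are 200 camera calls.

TASK

Screw the loose pouring head clockwise onto the threaded neck of the steel dispenser until it is drawn down level on the rubber gasket and its beak points straight out over the middle of the cup rest, then let go. There is no stop at the right place, and only one of the two thread starts gets the beak there with the head drawn down; find the start gently by feel and never force the head: keep all pushing on the dispenser under about 20 N. Leave the cup on its rest and the shakers where they are.

Things in the scene. Friction and masses are not known exactly. Their poses are not given: they have to be found in the camera images.
- head: Loose steel pouring head, 0.12 to 0.2 kg, upright on the worktop at the start. Origin: centre of the collar's open underside; z up, the screw axis. Collar 54 mm across, 34 mm high; bore 44 mm wide, 29 mm deep, coned out to 51 mm at its mouth, with two lugs inside at +y and -y, 1 to 8 mm above the underside, 32 mm apart. A 14 mm beak goes out along -x. An upright wing on top is the grip.
- wing (a point): Grip point in the middle of the head's wing, on the axis, 56 mm above the head's underside. The wing is a flat upright plate 10 mm thick (along the head's y), 40 mm long (along its x), from 34 to 66 mm above the underside.
- beak_tip (a point): End of the beak, 80 mm from the head's axis along the head's -x and 10 mm above the underside (the beak takes up 3 to 23 mm).
- dispenser: Fixed steel canister, 84 mm across, 80 mm high, on a foot 104 x 104 x 6 mm, with a round cup rest 82 mm across in front, along its -x. Origin: underside, on the canister's axis; z up. The threaded neck is on top. Finished, the head has the dispenser's own yaw and its underside is 82.5 to 90.5 mm up, the gasket pressed in 1 to 9 mm; by the wrong start it would be 12 mm higher.
- neck_top (a point): Centre of the neck's top, on the screw axis, 111 mm above the worktop. Core 28 mm across with a coned top 20 mm across; thread 40 mm across. Right-hand two-start thread, 24 mm a turn: the head goes down when turned clockwise seen from above (yaw falling). The lugs have about 1.6 mm of up-and-down play in it and the head 2 mm sideways.
- thread_mouth (a point): On the screw axis where the threads begin, 101 mm up. The lugs enter the right start when the head's yaw is 0.5 to 2.5 rad (varies, not measured) above the dispenser's; the other start is half a turn off. Set down at 2.75 to 3.4 rad above it, the lugs lie on the thread tops before the right start (underside 92 to 102 mm up); a light press while turning clockwise leads them in.
- gasket_top (a point): On the screw axis, at the height of the top of the unpressed gasket, 91.5 mm above the worktop. The gasket is a dark soft ring, 58 mm across, round the neck's foot; the head's collar can press it down by 10.5 mm at most (about 1 N at first touch, then 0.4 N a mm).
- cup_rest (a point): Centre of the cup rest's upper face, 80 mm from the dispenser's axis along its -x, 6 mm above the worktop.
- cup: Small steel cup, 64 mm across, 51 mm high, standing loose on the cup rest. Origin: centre of its underside.
- salt_shaker: Salt shaker, 44 mm across, 90 mm high, loose bystander. Origin: centre of its underside.
- flour_shaker: Steel shaker with a holed top, 69 mm across, 102 mm high, loose bystander. Origin: centre of its underside.
There are look-alikes about, which are no part of the job. What is shaped like the head but orange or red is not meant.

How it is judged:
By the outcome, as a careful person would: the job done as asked, in the order asked, and still so for the second after the job is handed in, with the robot touching nothing.
It also fails if it takes over 72 s, if anything falls off the work surface, if the arm or the gripper's body presses on something with over 40 N, if the wrist force passes 120 N, or if a joint passes its speed limit or range.

## Working session

There is one attempt and no reset: what is moved stays moved. The work goes in short steps, Python scripts to look and compute and a tool call to move; the robot and the scene stay as the last step left them, time stands still between calls to the robot, and variables do not carry over. Pictures are saved under pics/ and viewed, at most 10 in all, crops included, and the job is handed in when it is done.

Besides the shell and the picture viewer there is one more tool, called after "Emit:" as name([rows], argument=value, ...), one row to a line, values as JSON. send_rows: Moves the arm, as the interface text tells. Its arguments: {"type":"object","properties":{"deltas":{"type":"array","items":{"type":"object","properties":{"dx":{"type":"number"},"dy":{"type":"number"},"dz":{"type":"number"},"rx":{"type":"number"},"ry":{"type":"number"},"rz":{"type":"number"}}}},"jaw":{"type":"number"},"newtons":{"type":"number"}},"required":["deltas"]}

```bash
mkdir -p pics; ls
cat > h.py <<'E'
import numpy as np, cv2
from scipy.spatial.transform import Rotation as R
from bench import r
def cam(n):
    f=r.grab_frame(n); im=f["frame"]; h=im.shape[0]
    fl=h/2/np.tan(np.radians(f["vertical_fov"])/2)
    f["K"]=np.array([[fl,0,f["cx"]],[0,fl,f["cy"]],[0,0,1.]]); f["D"]=np.array(f["distortion"],float)
    o=np.array(f["orientation"],float); f["R"]=R.from_rotvec(o.ravel()).as_matrix() if o.size==3 else o.reshape(3,3)
    f["t"]=np.array(f["xyz"]); return f
def rays(f,px):
    u=cv2.undistortPoints(np.array(px,float).reshape(-1,1,2),f["K"],f["D"]).reshape(-1,2)
    return np.c_[u,np.ones(len(u))]
def onplane(f,px,z):
    d=rays(f,px)@f["R"].T; return f["t"]+d*((z-f["t"][2])/d[:,2])[:,None]
def cloud(f):
    v,u=np.mgrid[0:384,0:512]; d=rays(f,np.c_[u.ravel(),v.ravel()])
    z=f["z_map"].ravel(); P=(d*z[:,None])@f["R"].T+f["t"]; P[z==0]=np.nan
    return P.reshape(384,512,3)
def proj(f,P):
    Rc=f["R"].T; return cv2.projectPoints(np.array(P,float).reshape(-1,1,3),cv2.Rodrigues(Rc)[0],-Rc@f["t"],f["K"],f["D"])[0].reshape(-1,2)
E
python3 - <<'E'
from h import *
for n in("top","side"):
    f=cam(n); cv2.imwrite(f"pics/{n}0.png",f["frame"]); np.savez(f"{n}0.npz",P=cloud(f),im=f["frame"]); print(n,f["t"],f["R"].round(3).tolist(),f["D"],f["vertical_fov"],f["cx"],f["cy"])
print(r.get_obs())
E
```

```text
pics
top [0.40091297 0.00331021 1.44120607] [[-0.007, -0.994, 0.112], [-1.0, 0.007, 0.005], [-0.006, -0.112, -0.994]] [-0.12747933  0.          0.          0.          0.        ] 45.37399243825597 255.93305104888702 190.56154615615614
side [ 0.51328079 -0.80927367  0.58495858] [[0.998, -0.049, 0.041], [-0.061, -0.527, 0.848], [-0.02, -0.849, -0.528]] [0.01616152 0.         0.         0.         0.        ] 53.59734793691498 260.7440475781503 189.07554648425182
{'clock': 0.1, 'joints': array([ 1.08990515,  0.47772799,  0.02231475,  1.55637637, -0.01147493,
        1.10931788, -0.08309549]), 'qvel': array([-1.93240811e-03, -2.08092520e-03, -9.48807624e-04, -4.06746663e-03,
        2.66926497e-05, -2.50222454e-04, -1.09797997e-03]), 'tau': array([ 4.25949809e-03, -5.97761607e+01,  1.61353592e+00, -2.81955117e+01,
        1.29097741e-02,  4.97477435e-03,  2.37324571e-05]), 'tcp_pos': array([ 0.24564943, -0.6281386 ,  0.24140528]), 'orientation': array([-3.08554455e+00, -5.81982725e-01,  7.00723281e-04]), 'contact_force': array([0.03769834, 0.24668686, 0.44903519]), 'moment': array([ 0.00749245,  0.00132918, -0.0038725 ]), 'gripper_force': 0.0, 'grip_width': 0.08579437189284575}
```

View pics/top0.png

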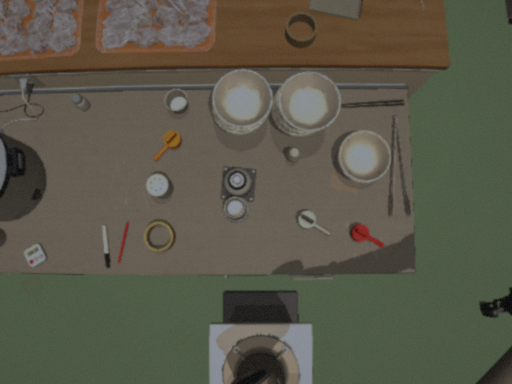

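View pics/side0.png

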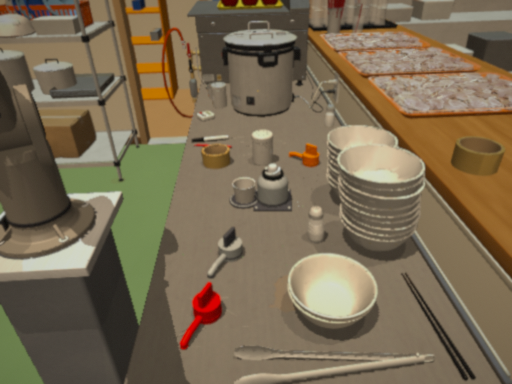

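The top view shows the dispenser at (238,180), with its cup at (235,208) toward the robot. The steel head is at (307,219) with its beak to the lower right (329,234), and the salt shaker at (293,154). The side view shows the head at (230,245) and the dispenser at (272,185). Next I measure with depth.

Run:
```python
from h import *
for n in("top","side"):
    d=np.load(f"{n}0.npz"); P=d["P"]; im=d["im"]
    box=dict(top=dict(disp=(215,160,265,225),head=(290,200,335,240)),side=dict(disp=(225,155,300,215),head=(200,220,250,282)))[n]
    for k,(a,b,c,e) in box.items():
        Q=P[b:e,a:c].reshape(-1,3); Q=Q[np.isfinite(Q[:,0])]
        print(n,k,"zmin/max",Q[:,2].min().round(4),Q[:,2].max().round(4), "table z", np.median(Q[:,2]).round(4))
        for lo,hi in [(.003,.012),(.012,.03),(.03,.045),(.046,.075),(.075,.09),(.1,.12)]:
            S=Q[(Q[:,2]>lo)&(Q[:,2]<hi)]
            if len(S)>4:
                rc=cv2.minAreaRect((S[:,:2]*1000).astype(np.float32))
                print(lo,hi,len(S),"mean",S.mean(0).round(4),"rect",np.round(rc[0],1),np.round(rc[1],1),round(rc[2],1))
a=np.load("top0.npz")["im"];b=np.load("side0.npz")["im"]
t=cv2.resize(a[140:250,200:345],None,fx=5,fy=5,interpolation=cv2.INTER_CUBIC);cv2.imwrite("pics/topc.png",t)
t=cv2.resize(b[145:285,195:335],None,fx=4,fy=4,interpolation=cv2.INTER_CUBIC);cv2.imwrite("pics/sidec.png",t)
```

```text
top disp zmin/max -0.0111 0.12 table z 0.0042
0.003 0.012 982 mean [0.5486 0.0646 0.0065] rect [560.1  63.3] [155.6 203.1] 89.6
0.012 0.03 130 mean [0.5266 0.0715 0.0162] rect [549.6  68.8] [163.7  97.2] 0.1
0.03 0.045 44 mean [0.5259 0.0744 0.0376] rect [531.9  70.9] [ 55.6 103.7] 72.8
0.046 0.075 247 mean [0.5552 0.0705 0.0642] rect [551.6  68.8] [147.9  81.7] 0.7
0.075 0.09 191 mean [0.5835 0.0675 0.0807] rect [586.9  68.3] [70.4 74.6] 30.7
0.1 0.12 96 mean [0.5855 0.0682 0.1078] rect [584.9  66.5] [30.9 37.6] 45.7
top head zmin/max -0.0085 0.0727 table z 0.0016
0.003 0.012 334 mean [ 0.4756 -0.165   0.005 ] rect [ 471.3 -164.1] [138.8 122.4] 89.4
0.012 0.03 102 mean [ 0.4473 -0.1799  0.0205] rect [ 452.7 -166.7] [112.5  47.7] 57.5
0.03 0.045 179 mean [ 0.4696 -0.1425  0.0352] rect [ 470.1 -143.1] [51.3 51.9] 18.8
0.046 0.075 53 mean [ 0.4704 -0.1421  0.064 ] rect [ 470.7 -142.9] [39.8 11. ] 58.8
side disp zmin/max -0.0054 0.1109 table z 0.0026
0.003 0.012 524 mean [0.5567 0.0794 0.0057] rect [582.6 164.6] [243.9 313. ] 4.1
0.012 0.03 442 mean [0.5534 0.1204 0.021 ] rect [546.7 191.2] [303.9 227.6] 74.4
0.03 0.045 372 mean [0.5439 0.0837 0.0372] rect [540.7 160.4] [143.3 282.3] 6.8
0.046 0.075 495 mean [0.5629 0.0502 0.059 ] rect [551.6  64.9] [ 65.7 149.4] 76.7
0.075 0.09 200 mean [0.5853 0.0513 0.0828] rect [585.7  58.3] [47.5 67. ] 78.5
0.1 0.12 69 mean [0.5864 0.063  0.1058] rect [585.9  65.2] [23.2 36.7] 68.5
side head zmin/max -0.0054 0.0663 table z -0.0012
0.003 0.012 87 mean [ 0.4621 -0.1797  0.0082] rect [ 460.9 -179.7] [93.3 54.2] 73.2
0.012 0.03 278 mean [ 0.459  -0.1789  0.0197] rect [ 452.1 -171.2] [96.5 41.3] 42.2
0.03 0.045 244 mean [ 0.4736 -0.1504  0.0339] rect [ 472.5 -147.7] [51.9 46.6] 1.8
0.046 0.075 125 mean [ 0.4721 -0.1483  0.0582] rect [ 472.1 -145.4] [40.4  9.8] 60.0
```

View pics/topc.png

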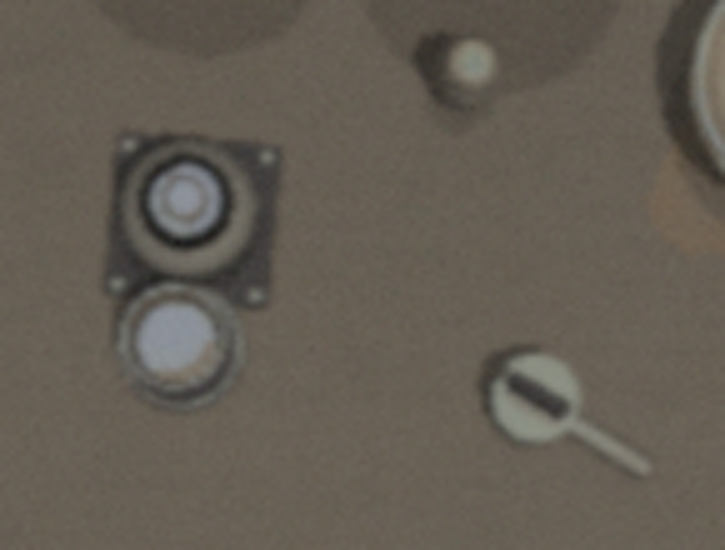

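View pics/sidec.png

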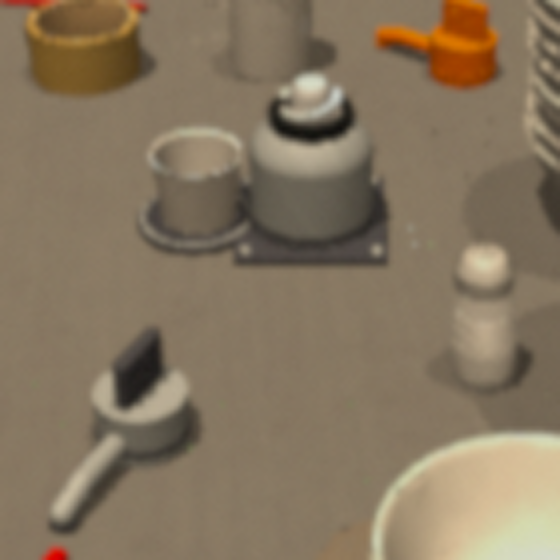

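Run:
```python
from h import *
f=cam("top"); im=f["frame"].astype(int); g=cv2.cvtColor(f["frame"],cv2.COLOR_BGR2GRAY)
px=[]
for c in [(128,145),(270,157),(118,285),(257,296)]:
    u,v=c[0]/5+200-.4,c[1]/5+140-.4; a,b=int(round(u))-3,int(round(v))-3
    w=np.clip(g[b:b+7,a:a+7].astype(float)-np.median(g[b:b+7,a:a+7])-12,0,None)
    vv,uu=np.mgrid[b:b+7,a:a+7]; px.append(((w*uu).sum()/w.sum(),(w*vv).sum()/w.sum()))
B=onplane(f,px,.007)[:,:2]; print("bolts",np.round(px,1).tolist(),B.round(4).tolist(),"mean",B.mean(0).round(4))
for i,j in[(0,2),(1,3)]: d=B[i]-B[j]; print("yaw",np.degrees(np.arctan2(d[1],d[0])).round(2),np.linalg.norm(d).round(4))
for i,j in[(0,1),(2,3)]: d=B[i]-B[j]; print("yaw",np.degrees(np.arctan2(d[1],d[0])).round(2)-90,np.linalg.norm(d).round(4))
# gasket dark ring, outer contour
roi=(slice(165,200),slice(218,258)); m=np.zeros_like(g); m[roi]=(g[roi]<60)*255
cs,_=cv2.findContours(m[165:192,226:252].copy(),cv2.RETR_EXTERNAL,cv2.CHAIN_APPROX_NONE)
c=max(cs,key=cv2.contourArea); e=cv2.fitEllipse(c); print("gasket px",e, onplane(f,[(e[0][0]+226,e[0][1]+165)],.0915).round(4))
# neck bright
m=(g[165:192,226:252]>110).astype(np.uint8); M=cv2.moments(m,True); q=(M["m10"]/M["m00"]+226,M["m01"]/M["m00"]+165); print("neck",q,m.sum(),onplane(f,[q],.103).round(4))
# head: dark wing, light collar/beak
b=(200,290); s=g[200:240,290:335]; print(np.percentile(s,[1,10,50,90,99]))
m=(s<60).astype(np.uint8); n,l,st,ce=cv2.connectedComponentsWithStats(m); 
for k in range(1,n):
    if st[k,4]>8: print("dark",st[k,4],ce[k]+[290,200],onplane(f,[ce[k]+[290,200]],.066).round(4))
P=cloud(f)[200:240,290:335]; hi=P[(P[...,2]>.055)&(P[...,2]<.08)]; 
vv,uu=np.where((P[...,2]>.055)); q=onplane(f,np.c_[uu+290,vv+200],.066)[:,:2]
rc=cv2.minAreaRect((q*1000).astype(np.float32)); w=np.linalg.svd(q-q.mean(0))[2][0]; print("wing",rc,q.mean(0).round(4),np.degrees(np.arctan2(w[1],w[0])))
m=(s>115).astype(np.uint8); vv,uu=np.where((s>105)); q=onplane(f,np.c_[uu+290,vv+200],.023)[:,:2]; dd=np.linalg.norm(q-[.4705,-.143],axis=1)
q=q[(dd>.035)&(dd<.085)]; print("beak",len(q),q.mean(0).round(4)); d=q.mean(0)-[.4705,-.143]; w=np.linalg.svd(q-q.mean(0))[2][0]; print(np.degrees(np.arctan2(d[1],d[0]))+180,np.degrees(np.arctan2(w[1],w[0])))
```

```text
bolts [[224.8, 168.3], [253.2, 170.7], [222.4, 197.0], [250.8, 198.8]] [[0.6348, 0.109], [0.6263, 0.0193], [0.5437, 0.1165], [0.5372, 0.0273]] mean [0.5855 0.068 ]
yaw -4.71 0.0914
yaw -5.15 0.0895
yaw -5.400000000000006 0.0901
yaw -4.180000000000007 0.0894
gasket px ((10.54944133758545, 14.943002700805664), (17.318147659301758, 18.044490814208984), 0.6654543876647949) [[0.5858 0.0679 0.0915]]
neck (237.05426356589146, 179.8294573643411) 129 [[0.5845 0.0659 0.103 ]]
[ 62.  92.  97. 119. 141.]
dark 9 [306.55555556 219.22222222] [[ 0.469  -0.1403  0.066 ]]
wing ((470.5877685546875, -142.8673858642578), (38.9951286315918, 10.535112380981445), 57.405460357666016) [ 0.4703 -0.1431] -122.69431662876886
beak 48 [ 0.4392 -0.194 ]
58.427777670697395 -122.07737083837984
```

Emit:
send_rows([
  {"dx":11,"dy":24,"rz":2},
  {"dx":22,"dy":48,"rz":4},
  {"dx":34,"dy":73,"rz":6},
  {"dx":45,"dy":97,"rz":8},
  {"dx":56,"dy":121,"rz":9.2},
], jaw=50, newtons=60)

```text
$.deltas[0]: bad value
```

Emit:
send_rows([
  {"dx":11,"dy":24,"rz":2},
  {"dx":22,"dy":48,"rz":4},
  {"dx":34,"dy":73,"rz":6},
  {"dx":45,"dy":97,"rz":8},
  {"dx":56,"dy":121,"rz":9.2},
])

```text
$.deltas[0]: bad value
```

Emit:
send_rows([
  {"dx":11,"dy":24,"rz":2},
  {"dx":22,"dy":48,"rz":4},
  {"dx":34,"dy":73,"rz":6},
  {"dx":45,"dy":97,"rz":8},
  {"dx":56,"dy":121,"rz":9.2},
])

```text
$.deltas[0]: bad value
```

Emit:
send_rows([
  {"dx":11,"dy":24,"dz":-10,"rz":2},
  {"dx":22,"dy":48,"dz":-30,"rz":4},
  {"dx":34,"dy":73,"dz":-55,"rz":6},
  {"dx":45,"dy":97,"dz":-75,"rz":8},
  {"dx":57,"dy":122,"dz":-90,"rz":9.1},
])

```text
$.deltas[0]: bad value
```

Emit:
send_rows([
  {"dx":0},
  {"dx":0},
])

```text
$.deltas[0]: bad value
```

```bash
cat >> h.py <<'E'
def st():
    o=r.get_obs(); m=R.from_rotvec(o["orientation"]).as_matrix()
    print("t",round(o["clock"],2),"tcp",(o["tcp_pos"]*1000).round(1),"ty",np.degrees(np.arctan2(m[1,1],m[0,1])).round(2),"zdir",m[:,2].round(4),"F",o["contact_force"].round(1),"M",o["moment"].round(2),"w",(o["grip_width"]*1000).round(1),"g",round(o["gripper_force"],1),"j",o["joints"].round(2)); return o
E
python3 -c "
from h import *
st()"
```

```text
Traceback (most recent call last):
  File "h.py", line 23, in st
    print("t",round(o["clock"],2),"tcp",(o["tcp_pos"]*1000).round(1),"ty",np.degrees(np.arctan2(m[1,1],m[0,1])).round(2),"zdir",m[:,2].round(4),"F",o["contact_force"].round(1),"M",o["moment"].round(2),"w",(o["grip_width"]*1000).round(1),"g",round(o["gripper_force"],1),"j",o["joints"].round(2)); return o
                                                                                                                                                                                                             ^^^^^^^^^^^^^^^^^^^^^^^^^^^^
AttributeError: 'float' object has no attribute 'round'
```

```bash
sed -i 's/(o\["grip_width"\]\*1000).round(1)/round(o["grip_width"]*1000,1)/' h.py; python3 -c "
from h import *
st()"
```

```text
t 0.15 tcp [ 245.7 -628.2  241.5] ty -68.64 zdir [-6.0e-04  1.3e-03 -1.0e+00] F [ 0.2  0.1 -0.5] M [-0.01  0.02  0.03] w 85.1 g 0.0 j [ 1.09  0.48  0.02  1.56 -0.01  1.11 -0.08]
```

Emit:
send_rows([
  {"dx":11,"dy":24,"dz":0,"rx":0,"ry":0,"rz":2},
  {"dx":22,"dy":48,"dz":0,"rx":0,"ry":0,"rz":4},
  {"dx":34,"dy":73,"dz":0,"rx":0,"ry":0,"rz":6},
  {"dx":45,"dy":97,"dz":0,"rx":0,"ry":0,"rz":8},
  {"dx":56,"dy":121,"dz":0,"rx":0,"ry":0,"rz":9.2},
], jaw=50, newtons=60)

```text
clock: 0.57
tcp_pos: [0.3022, -0.5062, 0.242]
orientation: [-3.029, -0.83, 0.0]
contact_force: [0.1, -0.1, 0.4]
grip_width: 0.0499
gripper_force: 0.0
```

Emit:
send_rows([
  {"dx":11,"dy":24,"dz":0,"rx":0,"ry":0,"rz":2},
  {"dx":22,"dy":48,"dz":0,"rx":0,"ry":0,"rz":4},
  {"dx":34,"dy":73,"dz":0,"rx":0,"ry":0,"rz":6},
  {"dx":45,"dy":97,"dz":0,"rx":0,"ry":0,"rz":8},
  {"dx":56,"dy":121,"dz":0,"rx":0,"ry":0,"rz":9.2},
])

```text
clock: 0.98
tcp_pos: [0.3581, -0.3852, 0.2422]
orientation: [-2.953, -1.071, 0.0]
contact_force: [0.2, 0.5, 0.4]
grip_width: 0.0499
gripper_force: 0.0
```

Emit:
send_rows([
  {"dx":11,"dy":24,"dz":0,"rx":0,"ry":0,"rz":2},
  {"dx":22,"dy":48,"dz":0,"rx":0,"ry":0,"rz":4},
  {"dx":34,"dy":73,"dz":0,"rx":0,"ry":0,"rz":6},
  {"dx":45,"dy":97,"dz":0,"rx":0,"ry":0,"rz":8},
  {"dx":56,"dy":121,"dz":0,"rx":0,"ry":0,"rz":9.2},
])

```text
clock: 1.4
tcp_pos: [0.4141, -0.2643, 0.2422]
orientation: [-2.858, -1.304, 0.0]
contact_force: [0.5, -0.3, -1.1]
grip_width: 0.05
gripper_force: 0.0
```

Emit:
send_rows([
  {"dx":11,"dy":24,"dz":-10,"rx":0,"ry":0,"rz":2},
  {"dx":22,"dy":48,"dz":-30,"rx":0,"ry":0,"rz":4},
  {"dx":34,"dy":73,"dz":-55,"rx":0,"ry":0,"rz":6},
  {"dx":45,"dy":97,"dz":-75,"rx":0,"ry":0,"rz":8},
  {"dx":56,"dy":121,"dz":-90,"rx":0,"ry":0,"rz":9.1},
])

```text
clock: 1.82
tcp_pos: [0.4693, -0.1433, 0.1507]
orientation: [-2.745, -1.526, 0.002]
contact_force: [-0.5, 0.3, -0.2]
grip_width: 0.0496
gripper_force: 0.0
```

Emit:
send_rows([
  {"dx":0,"dy":0,"dz":0,"rx":0,"ry":0,"rz":0},
  {"dx":0,"dy":0,"dz":0,"rx":0,"ry":0,"rz":0},
])

```text
clock: 1.98
tcp_pos: [0.4696, -0.143, 0.1514]
orientation: [-2.743, -1.528, 0.002]
contact_force: [-0.3, -0.1, 0.2]
grip_width: 0.05
gripper_force: 0.0
```

```bash
python3 -c "
from h import *
st()
f=cam('side');cv2.imwrite('pics/s1.png',cv2.resize(f['frame'][110:290,140:340],None,fx=3,fy=3))"
```

```text
t 1.98 tcp [ 469.6 -143.   151.4] ty -31.75 zdir [-0.0021  0.0012 -1.    ] F [-0.3 -0.1  0.2] M [-0.06 -0.04 -0.03] w 50.0 g 0.0 j [ 0.47  0.32 -0.35  2.05  0.15  0.8  -0.53]
```

View pics/s1.png

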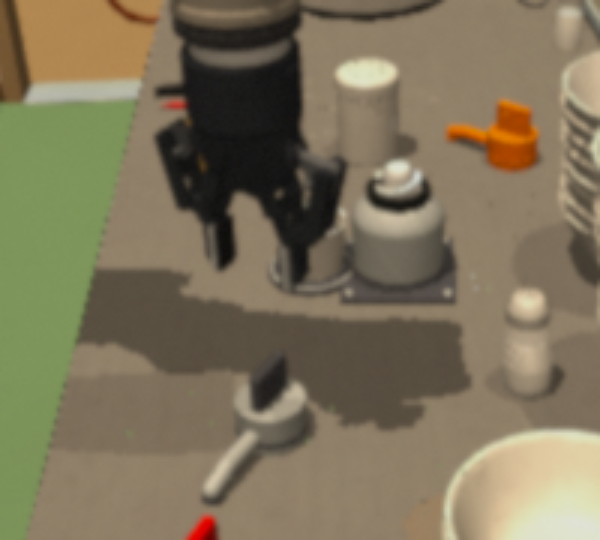

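The side picture shows the open jaw hovering above the head, with fingertips at about (220,265) and (292,285) and the wing below at (268,380). Nothing has been disturbed, so I descend and grip.

Emit:
send_rows([
  {"dx":0.5,"dy":0,"dz":-20,"rx":0,"ry":0,"rz":0},
  {"dx":1,"dy":0,"dz":-45,"rx":0,"ry":0,"rz":0},
  {"dx":1,"dy":0,"dz":-70,"rx":0,"ry":0,"rz":0},
  {"dx":1,"dy":0,"dz":-90,"rx":0,"ry":0,"rz":0},
  {"dx":1,"dy":0,"dz":-102,"rx":0,"ry":0,"rz":0},
])

```text
clock: 2.45
tcp_pos: [0.4697, -0.1464, 0.049]
orientation: [-2.749, -1.52, 0.002]
contact_force: [-0.9, 0.5, -0.1]
grip_width: 0.0496
gripper_force: 0.0
```

Emit:
send_rows([
  {"dx":0,"dy":0,"dz":0,"rx":0,"ry":0,"rz":0},
  {"dx":0,"dy":0,"dz":0,"rx":0,"ry":0,"rz":0},
])

```text
clock: 2.62
tcp_pos: [0.4706, -0.1459, 0.0506]
orientation: [2.748, 1.522, -0.001]
contact_force: [0.3, -0.1, 0.5]
grip_width: 0.0499
gripper_force: 0.0
```

Emit:
send_rows([
  {"dx":0,"dy":0,"dz":0,"rx":0,"ry":0,"rz":0},
  {"dx":0,"dy":0,"dz":0,"rx":0,"ry":0,"rz":0},
  {"dx":0,"dy":0,"dz":0,"rx":0,"ry":0,"rz":0},
  {"dx":0,"dy":0,"dz":0,"rx":0,"ry":0,"rz":0},
  {"dx":0,"dy":0,"dz":0,"rx":0,"ry":0,"rz":0},
], jaw=0, newtons=60)

```text
clock: 3.03
tcp_pos: [0.4716, -0.145, 0.0512]
orientation: [2.746, 1.524, 0.002]
contact_force: [-0.9, -0.1, 7.2]
grip_width: 0.0086
gripper_force: 61.5
```

Emit:
send_rows([
  {"dx":0,"dy":0,"dz":0,"rx":0,"ry":0,"rz":0},
  {"dx":0,"dy":0,"dz":0,"rx":0,"ry":0,"rz":0},
])

```text
clock: 3.2
tcp_pos: [0.4716, -0.145, 0.0512]
orientation: [2.746, 1.524, 0.002]
contact_force: [-0.9, -0.1, 7.8]
grip_width: 0.009
gripper_force: 61.5
```

```bash
python3 -c "
from h import *
st()"
```

```text
t 3.2 tcp [ 471.6 -145.    51.2] ty -31.94 zdir [ 1.5e-03 -8.0e-04 -1.0e+00] F [-0.9 -0.1  7.8] M [-0.17  0.18  0.05] w 9.0 g 61.5 j [ 0.41  0.48 -0.29  2.11  0.25  0.58 -0.62]
```

Gripped at 9 mm with 61 N. Next I lift, carry the head over the neck and turn it.

Emit:
send_rows([
  {"dx":0,"dy":0,"dz":15,"rx":0,"ry":0,"rz":0},
  {"dx":0,"dy":0,"dz":45,"rx":0,"ry":0,"rz":0},
  {"dx":0,"dy":0,"dz":80,"rx":0,"ry":0,"rz":0},
  {"dx":0,"dy":0,"dz":110,"rx":0,"ry":0,"rz":0},
  {"dx":0,"dy":0,"dz":132,"rx":0,"ry":0,"rz":0},
])

```text
clock: 3.62
tcp_pos: [0.4713, -0.1446, 0.1848]
orientation: [2.746, 1.524, 0.002]
contact_force: [0.8, -0.6, -1.5]
grip_width: 0.0087
gripper_force: 60.3
```

Emit:
send_rows([
  {"dx":6,"dy":11,"dz":0,"rx":0,"ry":0,"rz":5.4},
  {"dx":12,"dy":22,"dz":0,"rx":0,"ry":0,"rz":10.8},
  {"dx":18,"dy":32,"dz":0,"rx":0,"ry":0,"rz":16.1},
  {"dx":24,"dy":43,"dz":0,"rx":0,"ry":0,"rz":21.5},
  {"dx":29,"dy":53,"dz":0,"rx":0,"ry":0,"rz":26.8},
])

```text
clock: 4.03
tcp_pos: [0.4998, -0.091, 0.1823]
orientation: [-2.314, -2.125, 0.0]
contact_force: [0.6, 0.6, -1.9]
grip_width: 0.009
gripper_force: 60.3
```

Emit:
send_rows([
  {"dx":6,"dy":11,"dz":0,"rx":0,"ry":0,"rz":5.4},
  {"dx":12,"dy":22,"dz":0,"rx":0,"ry":0,"rz":10.8},
  {"dx":18,"dy":32,"dz":0,"rx":0,"ry":0,"rz":16.1},
  {"dx":24,"dy":43,"dz":0,"rx":0,"ry":0,"rz":21.5},
  {"dx":29,"dy":53,"dz":0,"rx":0,"ry":0,"rz":26.8},
])

```text
clock: 4.45
tcp_pos: [0.5287, -0.038, 0.1821]
orientation: [-1.758, -2.603, 0.0]
contact_force: [0.5, 0.2, -0.9]
grip_width: 0.009
gripper_force: 60.3
```

Emit:
send_rows([
  {"dx":6,"dy":11,"dz":0,"rx":0,"ry":0,"rz":5.4},
  {"dx":12,"dy":22,"dz":0,"rx":0,"ry":0,"rz":10.8},
  {"dx":18,"dy":32,"dz":0,"rx":0,"ry":0,"rz":16.1},
  {"dx":24,"dy":43,"dz":0,"rx":0,"ry":0,"rz":21.5},
  {"dx":29,"dy":53,"dz":0,"rx":0,"ry":0,"rz":26.8},
])

```text
clock: 4.87
tcp_pos: [0.5577, 0.0149, 0.1821]
orientation: [-1.107, -2.939, 0.0]
contact_force: [-0.3, -0.5, -1.1]
grip_width: 0.0085
gripper_force: 60.3
```

Emit:
send_rows([
  {"dx":6,"dy":11,"dz":0,"rx":0,"ry":0,"rz":5.4},
  {"dx":12,"dy":22,"dz":0,"rx":0,"ry":0,"rz":10.8},
  {"dx":18,"dy":32,"dz":0,"rx":0,"ry":0,"rz":16.1},
  {"dx":24,"dy":43,"dz":0,"rx":0,"ry":0,"rz":21.5},
  {"dx":29,"dy":53,"dz":0,"rx":0,"ry":0,"rz":26.8},
])

```text
clock: 5.28
tcp_pos: [0.5868, 0.0677, 0.182]
orientation: [-0.396, -3.116, 0.0]
contact_force: [-0.4, 0.6, -2.9]
grip_width: 0.0089
gripper_force: 60.3
```

Emit:
send_rows([
  {"dx":0,"dy":0,"dz":0,"rx":0,"ry":0,"rz":0},
  {"dx":0,"dy":0,"dz":0,"rx":0,"ry":0,"rz":0},
  {"dx":0,"dy":0,"dz":0,"rx":0,"ry":0,"rz":0},
  {"dx":0,"dy":0,"dz":0,"rx":0,"ry":0,"rz":0},
])

```text
clock: 5.62
tcp_pos: [0.5864, 0.0661, 0.1821]
orientation: [-0.408, -3.115, 0.002]
contact_force: [-0.2, -0.5, -1.8]
grip_width: 0.0084
gripper_force: 60.3
```

```bash
python3 -c "
from h import *
st()
f=cam('side');np.savez('side2.npz',P=cloud(f),im=f['frame']);cv2.imwrite('pics/s2.png',cv2.resize(f['frame'][100:220,200:340],None,fx=4,fy=4,interpolation=cv2.INTER_CUBIC))"
```

```text
t 5.62 tcp [586.4  66.1 182.1] ty 75.09 zdir [-6.0e-04 -1.1e-03 -1.0e+00] F [-0.2 -0.5 -1.8] M [-0.    0.05  0.02] w 8.4 g 60.3 j [ 0.36  0.51 -0.77  1.78  0.41  1.01  0.74]
```

View pics/s2.png

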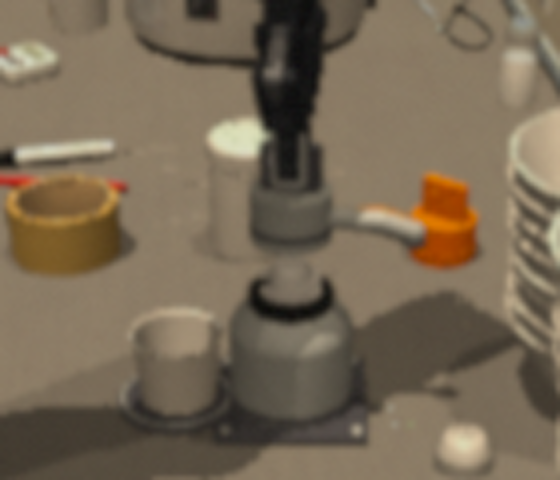

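The head hangs upright over the neck. Its collar is centred at crop x≈292 and the neck at ≈292, and the beak points away to the right. Next I check alignment with circle fits on depth.

```bash
cat >> h.py <<'E'
from scipy.optimize import least_squares
def circ(Q,rad,x0):
    s=least_squares(lambda c:np.hypot(Q[:,0]-c[0],Q[:,1]-c[1])-rad,x0,loss="soft_l1",f_scale=.001); return s.x.round(4),len(Q),round(float(np.median(abs(s.fun))),5)
E
python3 - <<'E'
from h import *
for k in ("side2","side0"):
    P=np.load(k+".npz")["P"].reshape(-1,3)
    P=P[np.hypot(P[:,0]-.5855,P[:,1]-.068)<.055]
    for a,b,rad in((.02,.055,.042),(.136,.16,.027)):
        S=P[(P[:,2]>a)&(P[:,2]<b)&(P[:,1]<.07)&(np.hypot(P[:,0]-.5855,P[:,1]-.068)<rad+.006)&(abs(P[:,0]-.5855)<rad*.85)]
        if len(S)>20: print(k,a,b,circ(S,rad,[.5855,.068]))
P=np.load("side2.npz")["P"].reshape(-1,3)
S=P[(P[:,2]>.125)&(P[:,2]<.165)&(np.hypot(P[:,0]-.5855,P[:,1]-.068)>.035)&(np.hypot(P[:,0]-.5855,P[:,1]-.068)<.088)]
print(len(S),S.mean(0),S[:,2].min())
E
```

```text
side2 0.02 0.055 (array([0.5868, 0.0689]), 289, 0.0009)
side2 0.136 0.16 (array([0.5872, 0.0674]), 162, 0.00077)
side0 0.02 0.055 (array([0.5868, 0.0688]), 290, 0.00084)
123 [0.64502362 0.04682972 0.14379942] 0.12893602484961225
```

Emit:
send_rows([
  {"dx":0,"dy":1,"dz":-5,"rx":0,"ry":0,"rz":0},
  {"dx":-0.4,"dy":1.4,"dz":-10,"rx":0,"ry":0,"rz":0},
  {"dx":-0.4,"dy":1.4,"dz":-15,"rx":0,"ry":0,"rz":0},
  {"dx":-0.4,"dy":1.4,"dz":-20,"rx":0,"ry":0,"rz":0},
  {"dx":-0.4,"dy":1.4,"dz":-25,"rx":0,"ry":0,"rz":0},
])

```text
clock: 6.08
tcp_pos: [0.5862, 0.0686, 0.1565]
orientation: [-0.403, -3.115, 0.0]
contact_force: [-0.2, 0.2, -1.8]
grip_width: 0.009
gripper_force: 60.3
```

Emit:
send_rows([
  {"dx":0,"dy":0,"dz":-0.5,"rx":0,"ry":0,"rz":0},
  {"dx":0,"dy":0,"dz":-1,"rx":0,"ry":0,"rz":0},
  {"dx":0,"dy":0,"dz":-1.5,"rx":0,"ry":0,"rz":0},
  {"dx":0,"dy":0,"dz":-2,"rx":0,"ry":0,"rz":0},
  {"dx":0,"dy":0,"dz":-2,"rx":0,"ry":0,"rz":0},
])

```text
clock: 6.5
tcp_pos: [0.5866, 0.0688, 0.1555]
orientation: [0.403, 3.115, 0.0]
contact_force: [0.3, -0.1, -1.9]
grip_width: 0.0089
gripper_force: 60.3
```

Emit:
send_rows([
  {"dx":0,"dy":0,"dz":-0.5,"rx":0,"ry":0,"rz":0},
  {"dx":0,"dy":0,"dz":-1,"rx":0,"ry":0,"rz":0},
  {"dx":0,"dy":0,"dz":-1.5,"rx":0,"ry":0,"rz":0},
  {"dx":0,"dy":0,"dz":-2,"rx":0,"ry":0,"rz":0},
  {"dx":0,"dy":0,"dz":-2,"rx":0,"ry":0,"rz":0},
])

```text
clock: 6.92
tcp_pos: [0.5864, 0.0687, 0.1532]
orientation: [-0.403, -3.115, 0.0]
contact_force: [-0.0, 0.3, -1.8]
grip_width: 0.0088
gripper_force: 60.3
```

Emit:
send_rows([
  {"dx":0,"dy":0,"dz":-0.5,"rx":0,"ry":0,"rz":0},
  {"dx":0,"dy":0,"dz":-1,"rx":0,"ry":0,"rz":0},
  {"dx":0,"dy":0,"dz":-1.5,"rx":0,"ry":0,"rz":0},
  {"dx":0,"dy":0,"dz":-1.5,"rx":0,"ry":0,"rz":0},
])

```text
clock: 7.25
tcp_pos: [0.5864, 0.0687, 0.1517]
orientation: [-0.403, -3.115, 0.0]
contact_force: [-0.1, 1.0, -1.1]
grip_width: 0.0086
gripper_force: 60.3
```

Emit:
send_rows([
  {"dx":0,"dy":0,"dz":-0.5,"rx":0,"ry":0,"rz":0},
  {"dx":0,"dy":0,"dz":-1,"rx":0,"ry":0,"rz":0},
  {"dx":0,"dy":0,"dz":-1,"rx":0,"ry":0,"rz":0},
])

```text
clock: 7.5
tcp_pos: [0.5864, 0.0687, 0.1507]
orientation: [-0.403, -3.115, 0.0]
contact_force: [1.0, 0.6, -1.3]
grip_width: 0.0088
gripper_force: 60.3
```

Underside is at 99.5 mm with no contact yet.

Emit:
send_rows([
  {"dx":0,"dy":0,"dz":-0.5,"rx":0,"ry":0,"rz":0},
  {"dx":0,"dy":0,"dz":-1,"rx":0,"ry":0,"rz":0},
  {"dx":0,"dy":0,"dz":-1,"rx":0,"ry":0,"rz":0},
])

```text
clock: 7.75
tcp_pos: [0.5864, 0.0687, 0.1497]
orientation: [-0.403, -3.115, 0.0]
contact_force: [0.3, 0.3, -1.8]
grip_width: 0.0092
gripper_force: 60.3
```

Emit:
send_rows([
  {"dx":0,"dy":0,"dz":-0.5,"rx":0,"ry":0,"rz":0},
  {"dx":0,"dy":0,"dz":-1,"rx":0,"ry":0,"rz":0},
  {"dx":0,"dy":0,"dz":-1,"rx":0,"ry":0,"rz":0},
])

```text
clock: 8.0
tcp_pos: [0.5864, 0.0687, 0.1487]
orientation: [-0.403, -3.115, 0.0]
contact_force: [-0.3, -0.3, -1.7]
grip_width: 0.009
gripper_force: 60.3
```

Emit:
send_rows([
  {"dx":0,"dy":0,"dz":-0.5,"rx":0,"ry":0,"rz":0},
  {"dx":0,"dy":0,"dz":-0.5,"rx":0,"ry":0,"rz":0},
])

```text
clock: 8.17
tcp_pos: [0.5864, 0.0687, 0.1482]
orientation: [-0.403, -3.115, 0.0]
contact_force: [0.6, -0.0, -1.5]
grip_width: 0.009
gripper_force: 60.3
```

Emit:
send_rows([
  {"dx":0,"dy":0,"dz":-0.5,"rx":0,"ry":0,"rz":0},
  {"dx":0,"dy":0,"dz":-1,"rx":0,"ry":0,"rz":0},
  {"dx":0,"dy":0,"dz":-1,"rx":0,"ry":0,"rz":0},
])

```text
clock: 8.42
tcp_pos: [0.5864, 0.0687, 0.1472]
orientation: [-0.403, -3.115, 0.0]
contact_force: [-1.3, 0.1, -1.3]
grip_width: 0.009
gripper_force: 60.3
```

Emit:
send_rows([
  {"dx":0,"dy":0,"dz":-0.5,"rx":0,"ry":0,"rz":0},
  {"dx":0,"dy":0,"dz":-1,"rx":0,"ry":0,"rz":0},
  {"dx":0,"dy":0,"dz":-1,"rx":0,"ry":0,"rz":0},
])

```text
clock: 8.67
tcp_pos: [0.5866, 0.0688, 0.1465]
orientation: [0.403, 3.115, -0.0]
contact_force: [-0.2, -0.5, 0.0]
grip_width: 0.009
gripper_force: 60.7
```

Emit:
send_rows([
  {"dx":0,"dy":0,"dz":-0.5,"rx":0,"ry":0,"rz":0},
  {"dx":0,"dy":0,"dz":-0.5,"rx":0,"ry":0,"rz":0},
])

```text
clock: 8.83
tcp_pos: [0.5866, 0.0688, 0.1463]
orientation: [0.403, 3.115, -0.0]
contact_force: [-2.0, -1.5, 4.0]
grip_width: 0.0086
gripper_force: 61.3
```

Emit:
send_rows([
  {"dx":0,"dy":0,"dz":-0.5,"rx":0,"ry":0,"rz":0},
  {"dx":0,"dy":0,"dz":-0.5,"rx":0,"ry":0,"rz":0},
])

```text
clock: 9.0
tcp_pos: [0.5867, 0.0688, 0.1462]
orientation: [0.403, 3.115, -0.0]
contact_force: [-2.3, -1.7, 7.7]
grip_width: 0.009
gripper_force: 61.9
```

Emit:
send_rows([
  {"dx":0,"dy":0,"dz":0.2,"rx":0,"ry":0,"rz":-2},
  {"dx":0,"dy":0,"dz":0.2,"rx":0,"ry":0,"rz":-4},
  {"dx":0,"dy":0,"dz":0.2,"rx":0,"ry":0,"rz":-6},
  {"dx":0,"dy":0,"dz":0.2,"rx":0,"ry":0,"rz":-8},
  {"dx":0,"dy":0,"dz":0.2,"rx":0,"ry":0,"rz":-10},
])

```text
clock: 9.42
tcp_pos: [0.5871, 0.0688, 0.1458]
orientation: [0.675, 3.067, 0.001]
contact_force: [0.9, -0.1, 0.1]
grip_width: 0.009
gripper_force: 60.6
```

Emit:
send_rows([
  {"dx":0,"dy":0,"dz":0,"rx":0,"ry":0,"rz":-2},
  {"dx":0,"dy":0,"dz":0,"rx":0,"ry":0,"rz":-4},
  {"dx":0,"dy":0,"dz":0,"rx":0,"ry":0,"rz":-6},
  {"dx":0,"dy":0,"dz":0,"rx":0,"ry":0,"rz":-8},
  {"dx":0,"dy":0,"dz":0,"rx":0,"ry":0,"rz":-10},
])

```text
clock: 9.83
tcp_pos: [0.5864, 0.069, 0.1453]
orientation: [-0.94, -2.998, -0.001]
contact_force: [-1.1, 0.5, -2.0]
grip_width: 0.0086
gripper_force: 60.6
```

Emit:
send_rows([
  {"dx":0,"dy":0,"dz":-0.4,"rx":0,"ry":0,"rz":0},
  {"dx":0,"dy":0,"dz":-0.8,"rx":0,"ry":0,"rz":0},
  {"dx":0,"dy":0,"dz":-0.8,"rx":0,"ry":0,"rz":0},
])

```text
clock: 10.08
tcp_pos: [0.5866, 0.0689, 0.145]
orientation: [0.936, 2.998, 0.0]
contact_force: [-0.2, -0.6, 3.8]
grip_width: 0.0092
gripper_force: 61.2
```

Emit:
send_rows([
  {"dx":0,"dy":0,"dz":-0.4,"rx":0,"ry":0,"rz":0},
  {"dx":0,"dy":0,"dz":-0.8,"rx":0,"ry":0,"rz":0},
  {"dx":0,"dy":0,"dz":-0.8,"rx":0,"ry":0,"rz":0},
])

```text
clock: 10.33
tcp_pos: [0.5867, 0.069, 0.1448]
orientation: [0.937, 2.998, 0.0]
contact_force: [-2.8, -0.2, 9.0]
grip_width: 0.0088
gripper_force: 62.0
```

Emit:
send_rows([
  {"dx":0,"dy":0,"dz":-0.1,"rx":0,"ry":0,"rz":-3},
  {"dx":0,"dy":0,"dz":-0.3,"rx":0,"ry":0,"rz":-6},
  {"dx":0,"dy":0,"dz":-0.5,"rx":0,"ry":0,"rz":-9},
  {"dx":0,"dy":0,"dz":-0.7,"rx":0,"ry":0,"rz":-12},
  {"dx":0,"dy":0,"dz":-0.8,"rx":0,"ry":0,"rz":-15},
])

```text
clock: 10.75
tcp_pos: [0.5859, 0.0704, 0.1439]
orientation: [-1.322, -2.849, -0.002]
contact_force: [-5.5, 2.4, 9.5]
grip_width: 0.0089
gripper_force: 62.0
```

Emit:
send_rows([
  {"dx":0,"dy":0,"dz":-0.2,"rx":0,"ry":0,"rz":-3},
  {"dx":0,"dy":0,"dz":-0.4,"rx":0,"ry":0,"rz":-6},
  {"dx":0,"dy":0,"dz":-0.6,"rx":0,"ry":0,"rz":-9},
  {"dx":0,"dy":0,"dz":-0.8,"rx":0,"ry":0,"rz":-12},
  {"dx":0,"dy":0,"dz":-1,"rx":0,"ry":0,"rz":-15},
])

```text
clock: 11.17
tcp_pos: [0.5869, 0.0699, 0.143]
orientation: [1.684, 2.652, 0.003]
contact_force: [-2.5, 1.2, 6.5]
grip_width: 0.0088
gripper_force: 61.6
```

Emit:
send_rows([
  {"dx":0,"dy":0,"dz":-0.2,"rx":0,"ry":0,"rz":-3},
  {"dx":0,"dy":0,"dz":-0.4,"rx":0,"ry":0,"rz":-6},
  {"dx":0,"dy":0,"dz":-0.6,"rx":0,"ry":0,"rz":-9},
  {"dx":0,"dy":0,"dz":-0.8,"rx":0,"ry":0,"rz":-12},
  {"dx":0,"dy":0,"dz":-1,"rx":0,"ry":0,"rz":-15},
])

```text
clock: 11.58
tcp_pos: [0.5875, 0.0701, 0.1421]
orientation: [2.015, 2.409, 0.005]
contact_force: [-1.8, 2.1, 5.2]
grip_width: 0.0087
gripper_force: 61.4
```

Emit:
send_rows([
  {"dx":0,"dy":0,"dz":-0.2,"rx":0,"ry":0,"rz":-3},
  {"dx":0,"dy":0,"dz":-0.4,"rx":0,"ry":0,"rz":-6},
  {"dx":0,"dy":0,"dz":-0.6,"rx":0,"ry":0,"rz":-9},
  {"dx":0,"dy":0,"dz":-0.8,"rx":0,"ry":0,"rz":-12},
  {"dx":0,"dy":0,"dz":-1,"rx":0,"ry":0,"rz":-15},
])

```text
clock: 12.0
tcp_pos: [0.588, 0.07, 0.1412]
orientation: [2.312, 2.126, 0.006]
contact_force: [1.5, 2.0, 6.1]
grip_width: 0.009
gripper_force: 61.3
```

```bash
python3 -c "
from h import *
st()"
```

```text
t 12.0 tcp [588.   70.  141.2] ty -4.8 zdir [ 0.0039  0.0017 -1.    ] F [1.5 2.  6.1] M [ 0.46 -0.27  0.05] w 9.0 g 61.3 j [ 0.1   0.49 -0.42  1.83  0.25  0.87 -0.53]
```

Emit:
send_rows([
  {"dx":0,"dy":0,"dz":-0.2,"rx":0,"ry":0,"rz":-3},
  {"dx":0,"dy":0,"dz":-0.4,"rx":0,"ry":0,"rz":-6},
  {"dx":0,"dy":0,"dz":-0.6,"rx":0,"ry":0,"rz":-9},
  {"dx":0,"dy":0,"dz":-0.8,"rx":0,"ry":0,"rz":-12},
  {"dx":0,"dy":0,"dz":-1,"rx":0,"ry":0,"rz":-15},
])

```text
clock: 12.42
tcp_pos: [0.5884, 0.0697, 0.1404]
orientation: [2.569, 1.805, 0.007]
contact_force: [2.3, 0.2, 4.2]
grip_width: 0.0091
gripper_force: 61.3
```

Emit:
send_rows([
  {"dx":0,"dy":0,"dz":-0.2,"rx":0,"ry":0,"rz":-3},
  {"dx":0,"dy":0,"dz":-0.4,"rx":0,"ry":0,"rz":-6},
  {"dx":0,"dy":0,"dz":-0.6,"rx":0,"ry":0,"rz":-9},
  {"dx":0,"dy":0,"dz":-0.8,"rx":0,"ry":0,"rz":-12},
  {"dx":0,"dy":0,"dz":-1,"rx":0,"ry":0,"rz":-15},
])

```text
clock: 12.83
tcp_pos: [0.5884, 0.0693, 0.1395]
orientation: [2.783, 1.454, 0.007]
contact_force: [0.3, 0.7, 6.4]
grip_width: 0.0089
gripper_force: 61.5
```

```bash
python3 -c "
from h import *
st()"
```

```text
t 12.83 tcp [588.4  69.3 139.5] ty -34.83 zdir [ 4.4e-03  9.0e-04 -1.0e+00] F [0.3 0.7 6.4] M [-0.01 -0.3   0.09] w 8.9 g 61.5 j [ 0.01  0.47 -0.3   1.84  0.18  0.85 -0.99]
```

Emit:
send_rows([
  {"dx":0,"dy":0,"dz":-0.2,"rx":0,"ry":0,"rz":-3},
  {"dx":0,"dy":0,"dz":-0.4,"rx":0,"ry":0,"rz":-6},
  {"dx":0,"dy":0,"dz":-0.6,"rx":0,"ry":0,"rz":-9},
  {"dx":0,"dy":0,"dz":-0.8,"rx":0,"ry":0,"rz":-12},
  {"dx":0,"dy":0,"dz":-1,"rx":0,"ry":0,"rz":-15},
])

```text
clock: 13.25
tcp_pos: [0.5886, 0.0689, 0.1385]
orientation: [2.949, 1.078, 0.007]
contact_force: [1.2, -0.2, 6.7]
grip_width: 0.0094
gripper_force: 61.5
```

Emit:
send_rows([
  {"dx":0,"dy":0,"dz":-0.2,"rx":0,"ry":0,"rz":-3},
  {"dx":0,"dy":0,"dz":-0.4,"rx":0,"ry":0,"rz":-6},
  {"dx":0,"dy":0,"dz":-0.6,"rx":0,"ry":0,"rz":-9},
  {"dx":0,"dy":0,"dz":-0.8,"rx":0,"ry":0,"rz":-12},
  {"dx":0,"dy":0,"dz":-1,"rx":0,"ry":0,"rz":-15},
])

```text
clock: 13.67
tcp_pos: [0.5888, 0.0685, 0.1376]
orientation: [3.065, 0.684, 0.008]
contact_force: [1.8, -0.3, 6.3]
grip_width: 0.0087
gripper_force: 61.5
```

Emit:
send_rows([
  {"dx":0,"dy":0,"dz":-0.2,"rx":0,"ry":0,"rz":-3},
  {"dx":0,"dy":0,"dz":-0.4,"rx":0,"ry":0,"rz":-6},
  {"dx":0,"dy":0,"dz":-0.6,"rx":0,"ry":0,"rz":-9},
  {"dx":0,"dy":0,"dz":-0.8,"rx":0,"ry":0,"rz":-12},
  {"dx":0,"dy":0,"dz":-1,"rx":0,"ry":0,"rz":-15},
])

```text
clock: 14.08
tcp_pos: [0.588, 0.0669, 0.1362]
orientation: [3.127, 0.277, 0.005]
contact_force: [-0.5, -5.7, 6.8]
grip_width: 0.0091
gripper_force: 61.5
```

```bash
python3 -c "
from h import *
st()
f=cam('side');np.savez('side3.npz',P=cloud(f),im=f['frame']);cv2.imwrite('pics/s3.png',cv2.resize(f['frame'][100:220,200:340],None,fx=4,fy=4,interpolation=cv2.INTER_CUBIC))"
```

```text
t 14.08 tcp [588.   66.9 136.2] ty -79.89 zdir [ 0.0032 -0.002  -1.    ] F [-0.5 -5.7  6.8] M [-1.43  0.1   0.14] w 9.1 g 61.5 j [-0.13  0.46 -0.12  1.85  0.07  0.83 -1.68]
```

View pics/s3.png

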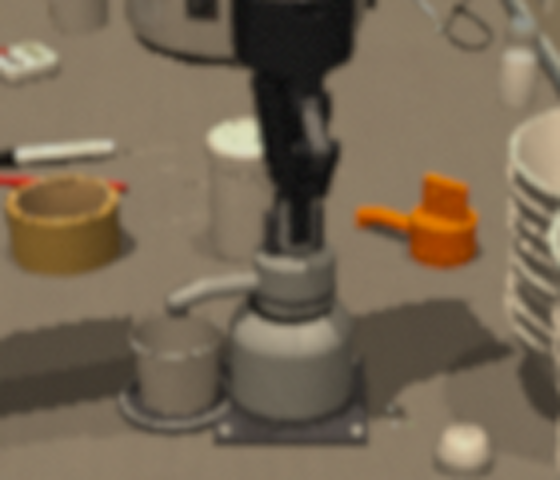

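The side picture shows the head seated level on the neck, with the beak tip at (175,300) over the cup's back edge. About 15° remains.

Emit:
send_rows([
  {"dx":0,"dy":-0.3,"dz":-0.1,"rx":0,"ry":0,"rz":-3},
  {"dx":0.2,"dy":-0.6,"dz":-0.2,"rx":0,"ry":0,"rz":-6},
  {"dx":0.3,"dy":-0.8,"dz":-0.4,"rx":0,"ry":0,"rz":-9},
  {"dx":0.3,"dy":-1,"dz":-0.6,"rx":0,"ry":0,"rz":-12},
  {"dx":0.3,"dy":-1,"dz":-0.8,"rx":0,"ry":0,"rz":-15},
])

```text
clock: 14.55
tcp_pos: [0.5867, 0.0668, 0.1342]
orientation: [3.138, -0.133, -0.0]
contact_force: [-0.6, -1.8, 2.0]
grip_width: 0.0086
gripper_force: 60.8
```

Emit:
send_rows([
  {"dx":0,"dy":0,"dz":0,"rx":0,"ry":0,"rz":0},
  {"dx":0,"dy":0,"dz":0,"rx":0,"ry":0,"rz":0},
])

```text
clock: 14.72
tcp_pos: [0.5866, 0.0671, 0.1341]
orientation: [3.138, -0.127, -0.001]
contact_force: [-1.7, -3.0, 1.3]
grip_width: 0.0087
gripper_force: 60.8
```

```bash
cat > chk.py <<'E'
from h import *
st()
for n in("top","side"):
    f=cam(n); P=cloud(f).reshape(-1,3); c=np.array([.5855,.068]) if n=="top" else np.array([.5868,.0689])
    d=P[:,:2]-c; q=np.linalg.norm(d,axis=1); S=P[(q>.034)&(q<.085)&(P[:,2]>.088)&(P[:,2]<.115)&(d[:,0]<-.02)]
    if len(S)<8: print(n,len(S)); continue
    w=np.linalg.svd(S[:,:2]-S[:,:2].mean(0))[2][0]; w*=np.sign(w[0]); m=S[:,:2].mean(0)-c
    print(n,len(S),"beak mean",S.mean(0).round(4),"zmax",S[:,2].max().round(4),"yaw by axis",np.degrees(np.arctan2(w[1],w[0])).round(2),"by centre",np.degrees(np.arctan2(-m[1],-m[0])).round(2))
    cv2.imwrite(f"pics/{n}_{int(r.get_obs()['clock']*100)}.png",cv2.resize(f["frame"][130:240,190:330],None,fx=4,fy=4,interpolation=cv2.INTER_CUBIC))
E
python3 chk.py
```

```text
t 14.72 tcp [586.6  67.1 134.1] ty -94.65 zdir [-4.e-04 -1.e-03 -1.e+00] F [-1.7 -3.   1.3] M [-0.63  0.21 -0.02] w 8.7 g 60.8 j [-0.18  0.46 -0.06  1.86  0.04  0.82 -1.9 ]
top 0
side 99 beak mean [0.5278 0.0681 0.0975] zmax 0.1063 yaw by axis -5.99 by centre 0.77
```

Emit:
send_rows([
  {"dx":-0.2,"dy":-0.4,"dz":0.3,"rx":0,"ry":0,"rz":0},
  {"dx":-0.2,"dy":-0.4,"dz":0.5,"rx":0,"ry":0,"rz":0},
  {"dx":-0.2,"dy":-0.4,"dz":0.5,"rx":0,"ry":0,"rz":0},
])

```text
clock: 15.07
tcp_pos: [0.5865, 0.0671, 0.1347]
orientation: [3.139, -0.129, -0.0]
contact_force: [-1.5, -1.9, -0.1]
grip_width: 0.0088
gripper_force: 60.6
```

Emit:
send_rows([
  {"dx":0,"dy":0,"dz":0,"rx":0,"ry":0,"rz":0},
  {"dx":0,"dy":0,"dz":0,"rx":0,"ry":0,"rz":0},
  {"dx":0,"dy":0,"dz":0,"rx":0,"ry":0,"rz":0},
  {"dx":0,"dy":0,"dz":0,"rx":0,"ry":0,"rz":0},
  {"dx":0,"dy":0,"dz":0,"rx":0,"ry":0,"rz":0},
], jaw=40)

```text
clock: 15.48
tcp_pos: [0.5867, 0.0677, 0.1349]
orientation: [-3.139, 0.13, -0.0]
contact_force: [0.4, 1.0, 0.3]
grip_width: 0.0403
gripper_force: 0.0
```

Emit:
send_rows([
  {"dx":0,"dy":0,"dz":10,"rx":0,"ry":0,"rz":0},
  {"dx":0,"dy":0,"dz":25,"rx":0,"ry":0,"rz":0},
  {"dx":0,"dy":0,"dz":50,"rx":0,"ry":0,"rz":0},
  {"dx":0,"dy":0,"dz":80,"rx":0,"ry":0,"rz":0},
  {"dx":0,"dy":0,"dz":110,"rx":0,"ry":0,"rz":0},
])

```text
clock: 15.9
tcp_pos: [0.5862, 0.0674, 0.2465]
orientation: [-3.139, 0.13, 0.001]
contact_force: [-0.2, 0.3, 0.6]
grip_width: 0.0397
gripper_force: 0.0
```

Emit:
send_rows([
  {"dx":-20,"dy":-30,"dz":0,"rx":0,"ry":0,"rz":0},
  {"dx":-40,"dy":-60,"dz":0,"rx":0,"ry":0,"rz":0},
  {"dx":-60,"dy":-90,"dz":0,"rx":0,"ry":0,"rz":0},
  {"dx":-80,"dy":-120,"dz":0,"rx":0,"ry":0,"rz":0},
  {"dx":-100,"dy":-150,"dz":0,"rx":0,"ry":0,"rz":0},
])

```text
clock: 16.32
tcp_pos: [0.4856, -0.0838, 0.2458]
orientation: [-3.139, 0.13, -0.002]
contact_force: [0.2, 0.6, -0.7]
grip_width: 0.0401
gripper_force: 0.0
```

Emit:
send_rows([
  {"dx":0,"dy":-25,"dz":0,"rx":0,"ry":0,"rz":0},
  {"dx":0,"dy":-50,"dz":0,"rx":0,"ry":0,"rz":0},
  {"dx":0,"dy":-75,"dz":0,"rx":0,"ry":0,"rz":0},
  {"dx":0,"dy":-90,"dz":0,"rx":0,"ry":0,"rz":0},
])

```text
clock: 16.65
tcp_pos: [0.4862, -0.1756, 0.2459]
orientation: [3.138, -0.134, 0.002]
contact_force: [0.6, -0.1, -0.3]
grip_width: 0.0396
gripper_force: 0.0
```

```bash
python3 chk.py; ls pics
```

```text
t 16.65 tcp [ 486.2 -175.6  245.9] ty -94.9 zdir [ 0.0013 -0.0011 -1.    ] F [ 0.6 -0.1 -0.3] M [0.04 0.   0.  ] w 39.6 g 0.0 j [ 0.16  0.21  0.08  1.93 -0.02  1.   -1.41]
top 82 beak mean [0.5269 0.0729 0.1036] zmax 0.1138 yaw by axis -5.18 by centre -4.76
side 109 beak mean [0.5289 0.0681 0.0987] zmax 0.1058 yaw by axis -4.22 by centre 0.76
s1.png
s2.png
s3.png
side0.png
side_1481.png
side_1675.png
sidec.png
top0.png
top_1670.png
topc.png
```

Run:
```python
from h import *
import glob
f=cam("top"); P=cloud(f).reshape(-1,3); P0=np.load("top0.npz")["P"].reshape(-1,3)
def lv(P,c,z0):
    q=np.hypot(P[:,0]-c[0],P[:,1]-c[1]); z=P[:,2]
    S=P[(q<.024)&(z>z0+.026)&(z<z0+.044)]; W=P[(q<.02)&(z>z0+.058)&(z<z0+.08)]
    A=np.c_[S[:,:2]-S[:,:2].mean(0),np.ones(len(S))]; k=np.linalg.lstsq(A,S[:,2],rcond=None)[0]
    print("collar top",len(S),np.median(S[:,2]).round(4),"slope deg",np.degrees(k[:2]).round(1),"mean",S.mean(0).round(4),"wing top",np.median(W[:,2]).round(4),len(W))
lv(P0,(.4705,-.143),0); lv(P,(.5855,.068),.085)
hi=P[(np.hypot(P[:,0]-.5855,P[:,1]-.068)<.025)&(P[:,2]>.138)][:,:2]; w=np.linalg.svd(hi-hi.mean(0))[2][0]; print("wing yaw",np.degrees(np.arctan(w[1]/w[0])))
a=cv2.imread(glob.glob("pics/top_16*")[0]);b=cv2.imread(glob.glob("pics/side_16*")[0]); cv2.imwrite("pics/fin.png",cv2.resize(np.vstack([a,b]),None,fx=.68,fy=.68))
```

```text
collar top 142 0.035 slope deg [-0.2 -0.7] mean [ 0.4701 -0.1425  0.035 ] wing top 0.0658 47
collar top 156 0.1195 slope deg [ 0.4 -0.4] mean [0.5846 0.0677 0.1195] wing top 0.1501 50
wing yaw -2.3025667080070487
```

View pics/fin.png

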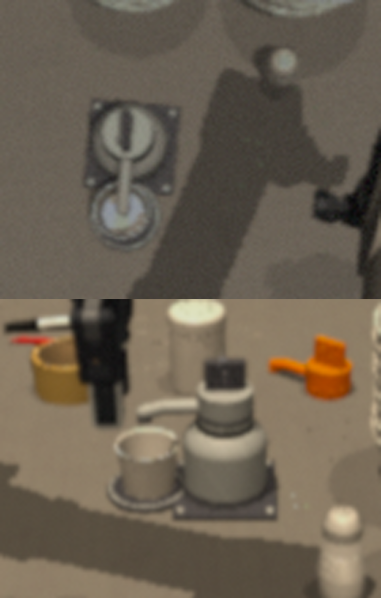

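The picture shows the head level on the gasket, with its underside at about 84.4 mm. The beak runs from (124,150) to (123,212), over the middle of the cup. Cup and shakers haven't moved and the arm is clear, so I hand in.

```bash
python3 -c "
from bench import r
print(r.hand_in())"
```

```text
the job is handed in; nothing more can be done
None
```

The pouring head is screwed on by the right start and let go: level, underside at about 84.4 mm, beak within 1–2° of straight out over the cup, pushing kept to about 11 N, handed in at roughly 17 s.

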